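# Put three wire spools back on their own unwinding stands

### The arm

A 7-joint arm with a two-finger parallel gripper is mounted at the origin on the work surface. World frame = base frame: x ahead of the robot, y to its left, z up, the work surface at z = 0. Lengths are in m, angles in rad, forces in N, time in s.
With the tool pointing down it reaches from about 0.4 to 0.85 m from the base axis. Payload 10.4 kg.
Tool frame: the origin (TCP) lies at the very end of the fingers, on their centre line; the grasp point (between the pads) lies manip.hold_point_z behind it (manip.hold_point_z is the distance from the TCP to the grasp point, in m); z points along the fingers, y is the direction in which the jaws open and shut (so a half turn about z gives the same grasp; the last joint's range is limited). The gripper opens to 85 mm and grips with 20 to 120 N. Pads are 22 mm wide; open, the fingers measure 114 mm over their backs; the gripper's body (76 mm by 85 mm) begins 54 mm behind the grasp point. The pads swing forward as they close: fully open they stand 13 mm farther back than shut.
Start: joints at [1.316, 0.332, -0.065, 1.46, 0.022, 1.35, -0.088], TCP at [0.144, -0.608, 0.231] pointing down, gripper open.
Joint ranges: [-2.6, 2.6], [-0.5, 2.12], [-1.47, 1.34], [0.16, 2.42], [-1.27, 4.41], [0.06, 2.06], [-2.6, 2.6]. Speed limits (rad/s): [2.22, 2.22, 2.79, 2.79, 3.14, 3.14, 3.14].

### API

Orientations are given as a unit quaternion [x, y, z, w].
In Python, from workcell import manip gives the robot as it stands.
- The arm moves only by the tool jog_arm, never from a script. Its arguments are lists of equal length, an entry for each row: "translation": the shift along the world's x, y, z in mm, a list of three; "turn": the turn about the world's z in degrees. In form: {"translation": [[x, y, z], ...], "turn": [turn, ...]}. A call has 1 to 12 rows; each row is the pose to reach, as a shift and turn from the pose measured when the call began; what a row does not reach only later rows make up. A row lasts 1/12 s, in which the tool goes at most 41.7 mm and 7.16 degrees, less where a joint would pass 70% of its speed; a pose out of reach is approached as far as the arm can. A call with a gripper value outside its range is refused whole. "grip" is the finger opening in mm, from 0 to 85.4, set as the call begins (left out, the last holds). The fingers move at their own pace and stop on an object; "grip_force" is the grip in N (left out, the last holds). Time passes only in rows, so rows that repeat a pose let the fingers close. It gives the time, the measured TCP pose, the force and the opening at its end, in the units of the state.
- manip.get_obs(): the state, without advancing time (a new reading comes with each control period).
- manip.camera(name): name is "side" or "top"; returns a dict with "frame" (420x560x3 uint8, red, green, blue), "mtx" (3x3 intrinsics, pixels), "pose" (4x4, takes a point from camera to world coordinates). Camera axes: x right, y down, z forward; pixel columns grow to the right and rows downward; lengths in m; the calibration is good to about 2 mm. A picture is of the moment at which its call begins. There is no depth.
- manip.hand_in(): hands the job in, once; it reports no verdict.
Trained networks look in a picture, given as the dict that the camera call returned (one of the last four; its "shot" number tells which), for a name from the list of things; names that differ only in an ending like _2 or _b are one class to them, and where a whole thing is asked for, a point or a joint stands for the part that bears it (a point fixed in the world has none). Each returns a list of dicts, best first, with "confidence" (0 to 1); they miss things now and then, are a little off and sometimes report something else, mostly with a low value. They report only what shows in the picture. A call takes as long as a camera call.
- manip.outline_of(picture, label): "mask" (420x560 bool, what is visible of it) and "extent" ([left, top, right, bottom] in pixels, round what is visible of it).
- manip.pinpoint(picture, label): "at" ([column, row] in pixels: a listed point, or the origin of a listed thing).
The state is a dict: "clock": time; "joint_pos": joint angles; "joint_velocities": joint speeds; "tau": joint torques, N m; "position": TCP position; "ee_rot": TCP orientation; "ft_force": force on the tool from outside, world axes, zero at the start; "torque": the same for the moment, N m; "grip_width": opening from 0.0 (shut) to 1.0 (fully open).
Only numpy, scipy, OpenCV 4.12 (cv2) and the standard library are available. Lean on these libraries where they do the work, as an engineer would, in place of code of your own. Each camera call takes 0.05 s, during which the arm holds its last target. There are 200 camera calls.

### The job

The red, blue and yellow wire spools have been loaded on one another's stands. Swap them round so that each spool sits fully down on the stand painted in its own colour, parking one on the bare steel stand meanwhile if that helps. Lower the spools gently rather than dropping them, and leave the green spool, the side cutters and the tin of terminals standing where they are.

Things in the scene. Friction and masses are not known exactly. Their poses are not given: they have to be found in the camera images.
- spool_red: spool of red wire: red wire and red ring label on top, black flanges. Rigid, axis upright, 44 mm tall, 0.15 to 0.31 kg, 24 mm bore right through; bottom and top flanges 58 mm in diameter, 5 mm thick, wire between them 53 mm. Origin: centre of its underside; z up its axis. Starts seated on a stand of another colour (underside 10 mm above the bench).
- spool_blue: spool of blue wire: blue wire and blue ring label on top, black flanges. Rigid, axis upright, 44 mm tall, 0.15 to 0.31 kg, 24 mm bore right through; bottom and top flanges 58 mm in diameter, 5 mm thick, wire between them 53 mm. Origin: centre of its underside; z up its axis. Starts seated on a stand of another colour (underside 10 mm above the bench).
- spool_yellow: spool of yellow wire: yellow wire and yellow ring label on top, black flanges. Rigid, axis upright, 44 mm tall, 0.15 to 0.31 kg, 24 mm bore right through; bottom and top flanges 58 mm in diameter, 5 mm thick, wire between them 53 mm. Origin: centre of its underside; z up its axis. Starts seated on a stand of another colour (underside 10 mm above the bench).
- stand_red: round unwinding stand, painted red, fixed: base disc 90 mm in diameter, 10 mm thick; at its centre an upright steel spindle 8 mm in diameter, rounded top 68 mm above the bench. Origin: centre of the disc's underside, on the bench; z up. Starts with a spool of another colour on it. A spool is seated when its underside lies flat on the disc, spindle through its bore.
- stand_blue: round unwinding stand, painted blue, fixed: base disc 90 mm in diameter, 10 mm thick; at its centre an upright steel spindle 8 mm in diameter, rounded top 68 mm above the bench. Origin: centre of the disc's underside, on the bench; z up. Starts with a spool of another colour on it. A spool is seated when its underside lies flat on the disc, spindle through its bore.
- stand_yellow: round unwinding stand, painted yellow, fixed: base disc 90 mm in diameter, 10 mm thick; at its centre an upright steel spindle 8 mm in diameter, rounded top 68 mm above the bench. Origin: centre of the disc's underside, on the bench; z up. Starts with a spool of another colour on it. A spool is seated when its underside lies flat on the disc, spindle through its bore.
- stand_spare: round unwinding stand, bare grey steel, fixed: base disc 90 mm in diameter, 10 mm thick; at its centre an upright steel spindle 8 mm in diameter, rounded top 68 mm above the bench. Origin: centre of the disc's underside, on the bench; z up. Starts empty. Stands are at least 125 mm apart (centres); unlisted things near them are under 50 mm high, taller ones over 0.4 m to the side.
- spool_green: spool of green wire: green wire and green ring label on top, black flanges. Rigid, axis upright, 44 mm tall, 0.15 to 0.31 kg, 24 mm bore right through; bottom and top flanges 58 mm in diameter, 5 mm thick, wire between them 53 mm. Origin: centre of its underside; z up its axis. Stands directly on the bench; it has no stand and stays there.
- cutters: side cutters with orange grips lying flat, 122 mm long, 55 mm across the grips, 14 mm high; a bystander. Origin: on the bench below the tool, 41 mm behind the jaw tips; x points from the grips to the steel jaws.
- terminal_tin: open round aluminium tin of copper terminals, 66 mm in diameter, 32 mm high; a bystander. Origin: centre of its underside, z up.

How it is judged:
At the end, for the whole second after the job is handed in: The red, blue and yellow spools each rest on the stand of their own colour: spindle through the bore (axes within 12 mm), underside on the disc (6 to 14 mm above the bench), upright within 0.1 rad, at rest (below 0.02 m/s) (horizontal distance between spool_red and stand_red below 0.012 m and z of spool_red in the frame of stand_red between 0.006 and 0.014 m and angle between each of spool_red, spool_blue, spool_yellow's own z axis and vertical below 0.1 rad and linear speed of each of spool_red, spool_blue, spool_yellow below 0.02 m/s and horizontal distance between spool_blue and stand_blue below 0.012 m and z of spool_blue in the frame of stand_blue between 0.006 and 0.014 m and horizontal distance between spool_yellow and stand_yellow below 0.012 m and z of spool_yellow in the frame of stand_yellow between 0.006 and 0.014 m); the robot touches nothing.
It fails at once if green spool shoved more than 25 mm away or knocked over (distance of spool_green from where it was at the start of the episode above 0.025 m or angle between spool_green's own z axis and vertical above 0.5 rad).
It fails at once if side cutters shoved more than 25 mm away or knocked over (distance of cutters from where it was at the start of the episode above 0.025 m or angle between cutters's own z axis and vertical above 0.5 rad).
It fails at once if tin of terminals shoved more than 25 mm away or knocked over (distance of terminal_tin from where it was at the start of the episode above 0.025 m or angle between terminal_tin's own z axis and vertical above 0.5 rad).
It fails at once if a red, blue or yellow spool is dropped: falling free of the fingers faster than 0.7 m/s (a fall of some 25 mm) ((linear speed of spool_red above 0.7 m/s and contact force between spool_red and the fingers below 0.05 N) or (linear speed of spool_blue above 0.7 m/s and contact force between spool_blue and the fingers below 0.05 N) or (linear speed of spool_yellow above 0.7 m/s and contact force between spool_yellow and the fingers below 0.05 N)).
It also fails if it takes over 101 s, if anything falls off the work surface, if the arm or the gripper's body presses on something with over 40 N, if the wrist force passes 120 N, or if a joint passes its speed limit or range.

## Working session

There is one attempt and no reset: what is moved stays moved. The work goes in short steps, Python scripts to look and compute and a tool call to move; the robot and the scene stay as the last step left them, time stands still between calls to the robot, and variables do not carry over. Pictures are saved under pics/ and viewed, about 12 in all and at most 16, crops included, and the job is handed in when it is done.

Besides the shell and the picture viewer there is one more tool, called after "Call:" as name([rows], argument=value, ...), one row to a line, values as JSON. jog_arm: Moves the arm, as the interface text tells. Its arguments: {"type":"object","properties":{"translation":{"type":"array"},"turn":{"type":"array"},"grip":{"type":"number"},"grip_force":{"type":"number"}},"required":["translation","turn"]}

```bash
mkdir -p pics; cat > h.py <<'E'
import numpy as np, cv2
from workcell import manip
def ray(p,uv,z):
    d=p["pose"][:3,:3]@np.linalg.inv(p["mtx"])@np.array([uv[0],uv[1],1.]); o=p["pose"][:3,3]
    return (o+d*(z-o[2])/d[2])
def save(p,n): cv2.imwrite(f"pics/{n}.png",cv2.cvtColor(p["frame"],cv2.COLOR_RGB2BGR))
E
python3 - <<'E'
from h import *
np.set_printoptions(precision=3,suppress=True)
o=manip.get_obs();print(o["clock"],o["position"],o["ee_rot"],o["grip_width"],manip.hold_point_z)
for c in ("top","side"):
    p=manip.camera(c);p={**p,"pose":np.array(p["pose"]),"mtx":np.array(p["mtx"])};save(p,c+"0");print(c,p["pose"][:3,3],p["pose"][:3,2],p["mtx"][0,0])
    for n,z in [("spool_red",.01),("spool_blue",.01),("spool_yellow",.01),("spool_green",0),("stand_red",0),("stand_blue",0),("stand_yellow",0),("stand_spare",0),("cutters",0),("terminal_tin",0)]:
        for r in manip.pinpoint(p,n)[:2]: print(n,np.array(r["at"]),round(r["confidence"],2),ray(p,r["at"],z)[:2])
E
```

```text
0.0 [ 0.143 -0.608  0.23 ] [ 0.993  0.116 -0.    -0.001] 0.9988654478216891 0.0187
top [0.453 0.002 1.057] [ 0.072 -0.006 -0.997] 486.79185399712685
spool_red [395.4 233. ] 0.67 [ 0.486 -0.269]
spool_blue [135.7 180. ] 0.56 [0.592 0.294]
spool_yellow [316.1 186.9] 0.58 [ 0.583 -0.097]
spool_green [320.2 247.4] 0.79 [ 0.453 -0.108]
stand_red [318.2 185. ] 0.9 [ 0.589 -0.102]
stand_blue [390.6 230.6] 0.87 [ 0.492 -0.261]
stand_blue [224.7 164.6] 0.57 [0.63  0.103]
stand_yellow [130.2 185.8] 0.88 [0.58  0.308]
stand_spare [226.9 249. ] 0.89 [0.446 0.094]
stand_spare [228.1 163.7] 0.15 [0.633 0.096]
cutters [229.7 165. ] 0.8 [0.63  0.092]
terminal_tin [146.1 247.8] 0.66 [0.446 0.269]
terminal_tin [133.6 183.2] 0.64 [0.586 0.301]
side [ 0.312 -0.871  0.801] [ 0.201  0.747 -0.634] 543.9735210186142
spool_red [285.7 335.3] 0.91 [ 0.489 -0.266]
spool_red [304.5 209.4] 0.48 [0.63  0.079]
spool_blue [265.2 160.9] 0.82 [0.589 0.302]
spool_yellow [311.3 262.3] 0.57 [ 0.591 -0.095]
spool_yellow [264.5 162. ] 0.45 [0.586 0.297]
spool_green [247.8 283.1] 0.68 [ 0.452 -0.111]
stand_red [313.1 270.3] 0.61 [ 0.591 -0.109]
stand_blue [283.3 339.3] 0.71 [ 0.485 -0.266]
stand_blue [251.1 285.1] 0.61 [ 0.457 -0.118]
stand_yellow [263.9 163.5] 0.91 [0.586 0.305]
stand_spare [225.3 221.5] 0.7 [0.444 0.093]
cutters [306.5 207.1] 0.74 [0.641 0.098]
terminal_tin [215.  180.6] 0.74 [0.448 0.26 ]
```

View pics/top0.png

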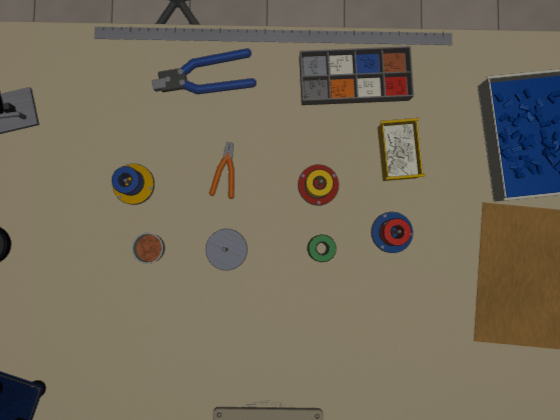

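View pics/side0.png

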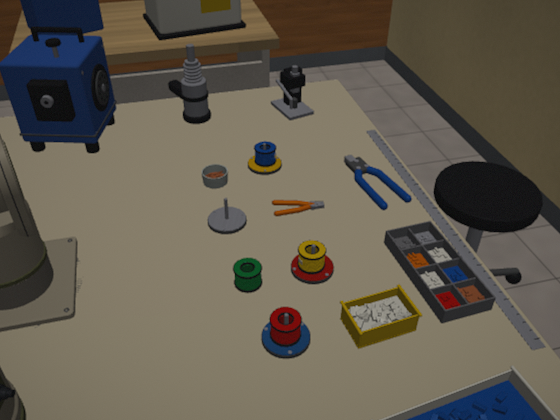

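The top view shows yellow on the red stand (319,184), red on blue (393,232), blue on yellow (132,184) and the spare stand empty (226,249). Next I'll refine the centres from the outlines.

```bash
cat >> h.py <<'E'
def centre(p,n,z):
    for r in manip.outline_of(p,n)[:2]:
        v,u=np.nonzero(r["mask"]); w=np.array([ray(p,(a,b),z)[:2] for a,b in zip(u,v)],np.float32)*1000
        c,R=cv2.minEnclosingCircle(w); print(n,round(r["confidence"],2),len(w),np.round(c,1),"R",round(R,1))
E
python3 - <<'E'
from h import *
p=manip.camera("top")
for n in ("red","blue","yellow","spare"): centre(p,"stand_"+n,.01)
for n in ("red","blue","yellow","green"): centre(p,"spool_"+n,.054 if n!="green" else .044)
E
```

```text
stand_red 0.55 859 [ 589.9 -101.4] R 46.1
stand_blue 0.76 689 [ 489.  -261.2] R 45.5
stand_blue 0.73 770 [ 588.8 -100.9] R 45.2
stand_yellow 0.87 667 [584.2 297.7] R 45.2
stand_spare 0.66 1353 [446.   94.8] R 45.1
stand_spare 0.31 539 [ 453.3 -110.4] R 30.6
spool_red 0.56 667 [ 487.1 -256. ] R 33.2
spool_yellow 0.77 624 [ 584.2 -100. ] R 31.7
spool_green 0.73 587 [ 450.9 -105.5] R 30.1
```

Call:
jog_arm([
  [40, 40, 0],
  [80, 80, 0],
  [115, 115, 0],
  [145, 145, 0],
  [175, 175, 0],
  [205, 205, 0],
  [235, 235, 0],
  [265, 265, 0],
  [295, 295, 0],
  [320, 320, 0],
  [346, 344, 0],
  [346, 344, -20],
], turn=[0, 0, 0, 0, 0, 0, 0, 0, 0, 0, 0, 0], grip=85, grip_force=40)

```text
clock: 2.55
position: [0.4938, -0.2614, 0.2149]
ee_rot: [0.993, 0.117, 0.003, 0.002]
ft_force: [0.7, -1.0, 0.2]
grip_width: 0.999
```

Call:
jog_arm([
  [-5, -1, -30],
  [-5, -1, -60],
  [-5, -1, -90],
  [-5, -1, -110],
  [-5, -1, -130],
  [-5, -1, -145],
  [-5, -1, -160],
  [-5, -1, -172],
  [-5, -1, -184],
  [-5, -1, -194],
  [-5, -1, -197],
  [-5, -1, -197],
], turn=[0, 0, 0, 0, 0, 0, 0, 0, 0, 0, 0, 0])

```text
clock: 3.55
position: [0.4885, -0.2622, 0.0172]
ee_rot: [0.993, 0.117, 0.003, 0.001]
ft_force: [0.1, 0.8, 0.8]
grip_width: 0.994
```

Call:
jog_arm([
  [0, 0, 0],
  [0, 0, 0],
  [0, 0, 0],
  [0, 0, 0],
  [0, 0, 0],
  [0, 0, 0],
  [0, 0, 0],
  [0, 0, 0],
], turn=[0, 0, 0, 0, 0, 0, 0, 0], grip=50)

```text
clock: 4.22
position: [0.489, -0.2624, 0.0184]
ee_rot: [0.993, 0.117, 0.003, 0.002]
ft_force: [-2.0, 0.8, 6.1]
grip_width: 0.661
```

```bash
python3 - <<'E'
from h import *
p=manip.camera("side"); f=p["frame"][220:400,180:420]
cv2.imwrite("pics/g1.png",cv2.cvtColor(cv2.resize(f,None,fx=3,fy=3,interpolation=cv2.INTER_CUBIC),cv2.COLOR_RGB2BGR))
E
```

```text
(no output)
```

View pics/g1.png

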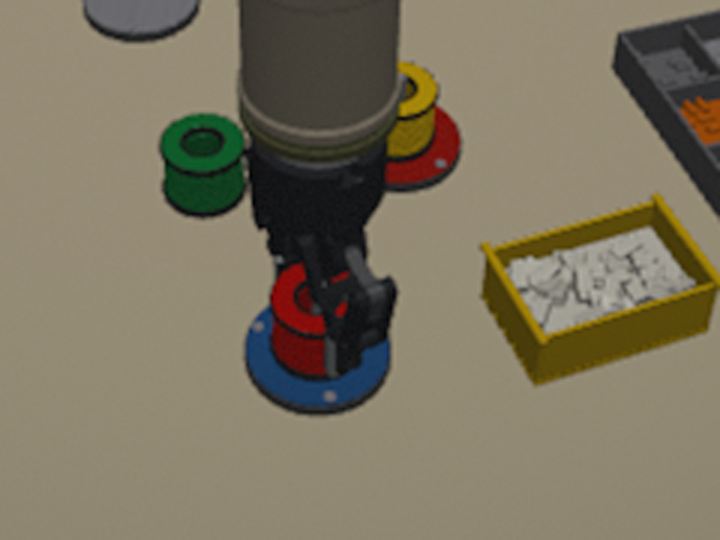

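The crop shows the near finger at (355,330), right of the red spool's centre (~313,330), so the grip may be off-centre. I'll check that with numbers.

```bash
python3 - <<'E'
from h import *
p=manip.camera("side")
for r in manip.pinpoint(p,"spool_red")[:1]: print(r["at"],r["confidence"],ray(p,r["at"],.01))
o=manip.outline_of(p,"spool_red")[0]; print(o["extent"],o["confidence"])
P=np.linalg.inv(p["pose"])
def pr(x): 
    q=p["mtx"]@(P[:3,:3]@np.array(x)+P[:3,3]); return np.round(q[:2]/q[2],1)
# predicted left-most column of the top flange for given spool x
a=np.linspace(0,6.28,200)
for dx in (-.016,-.008,0,.004):
    q=np.array([pr((.489+dx+.029*np.cos(t),-.262+.029*np.sin(t),.0515)) for t in a]); print(dx,q.min(0),q.max(0))
t=np.radians(-76.7); print("finger inner pad lower end pred",pr((.489+.029*np.cos(t),-.262+.029*np.sin(t),.025)),"outer",pr((.489+.043*np.cos(t),-.262+.043*np.sin(t),.025)))
c=p["frame"]; 
E
```

```text
[284.0, 333.7] 0.83 [ 0.4871387  -0.26167613  0.01      ]
[270.0, 307.5, 298.0, 347.8] 0.8
-0.016 [260.2 308. ] [293.  333.5]
-0.008 [264.6 307.1] [297.3 332.6]
0 [269.  306.3] [301.7 331.7]
0.004 [271.2 305.9] [303.8 331.2]
finger inner pad lower end pred [293.  339.8] outer [296.9 345.5]
```

The spool is centred in the grip (left edge 270 px, 269 predicted). Lifting.

Call:
jog_arm([
  [0, 0, 3],
  [0, 0, 8],
  [0, 0, 16],
  [0, 0, 26],
  [0, 0, 38],
  [0, 0, 50],
  [0, 0, 62],
  [0, 0, 74],
  [0, 0, 84],
  [0, 0, 90],
  [0, 0, 90],
], turn=[0, 0, 0, 0, 0, 0, 0, 0, 0, 0, 0])

```text
clock: 5.33
position: [0.4897, -0.2628, 0.1101]
ee_rot: [0.993, 0.117, 0.004, 0.002]
ft_force: [0.7, 0.1, -2.2]
grip_width: 0.653
```

```bash
python3 - <<'E'
from h import *
p=manip.camera("side"); f=p["frame"][160:380,180:420]
cv2.imwrite("pics/g2.png",cv2.cvtColor(cv2.resize(f,None,fx=2.7,fy=2.7,interpolation=cv2.INTER_CUBIC),cv2.COLOR_RGB2BGR))
E
```

```text
(no output)
```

View pics/g2.png

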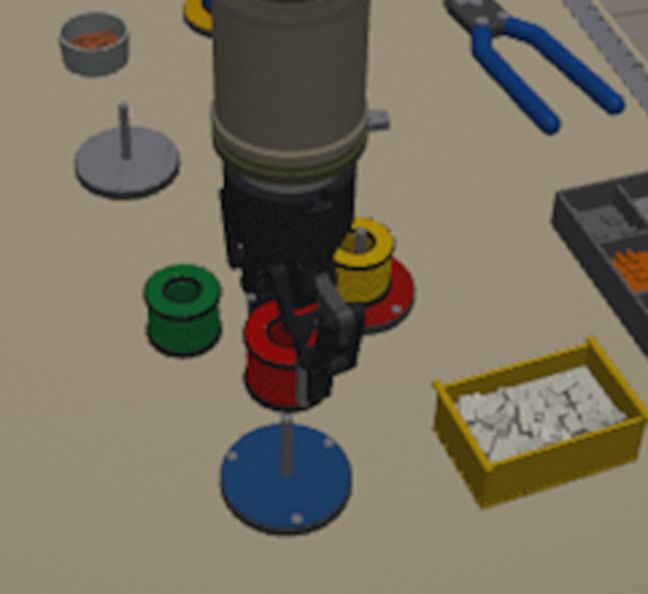

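The red spool hangs level and clear of the spindle (288,420 in the crop). Carrying it to the spare stand.

Call:
jog_arm([
  [-3, 20, 0],
  [-7, 52, 0],
  [-11, 88, 0],
  [-15, 124, 0],
  [-19, 160, 0],
  [-23, 196, 0],
  [-27, 232, 0],
  [-31, 268, 0],
  [-36, 304, 0],
  [-40, 334, 0],
  [-43, 352, 0],
  [-43, 358, 0],
], turn=[0, 0, 0, 0, 0, 0, 0, 0, 0, 0, 0, 0])

```text
clock: 6.38
position: [0.445, 0.0988, 0.1086]
ee_rot: [0.993, 0.119, 0.003, 0.002]
ft_force: [0.2, -0.1, -2.7]
grip_width: 0.654
```

Call:
jog_arm([
  [0, 0, 0],
  [0, 0, 0],
], turn=[0, 0])

```text
clock: 6.55
position: [0.4447, 0.0985, 0.1081]
ee_rot: [0.993, 0.12, 0.003, 0.002]
ft_force: [1.4, 0.1, -1.5]
grip_width: 0.66
```

```bash
cat >> h.py <<'E'
def proj(p,x):
    P=np.linalg.inv(p["pose"]); q=p["mtx"]@(P[:3,:3]@np.array(x)+P[:3,3]); return np.round(q[:2]/q[2],1)
def held(n,crop,name):
    o=manip.get_obs(); print(o["clock"],np.round(o["position"],4))
    p=manip.camera("side")
    z=o["position"][2]-.0084
    for r in manip.pinpoint(p,n)[:1]: print("pin",r["at"],r["confidence"],ray(p,r["at"],z))
    x,y,_=o["position"]; a=np.linspace(0,6.28,90)
    m=np.array([proj(p,(x+.029*np.cos(t),y+.029*np.sin(t),z+h)) for t in a for h in (.0,.044)]); print("pred ext",m.min(0),m.max(0))
    for r in manip.outline_of(p,n)[:1]: print("ext",r["extent"],r["confidence"])
    u,v=crop; f=p["frame"][max(v,0):v+200,u:u+220]
    cv2.imwrite(f"pics/{name}.png",cv2.cvtColor(cv2.resize(f,None,fx=2.7,fy=2.7,interpolation=cv2.INTER_CUBIC),cv2.COLOR_RGB2BGR))
E
python3 -c "
from h import *
held('spool_red',(120,80),'g3')"
```

```text
6.55 [0.4447 0.0985 0.1081]
pin [224.7, 184.7] 0.94 [0.4489302  0.09841101 0.09973467]
pred ext [208.  160.8] [236.  192.8]
ext [207.8, 163.5, 239.4, 195.6] 0.93
```

View pics/g3.png

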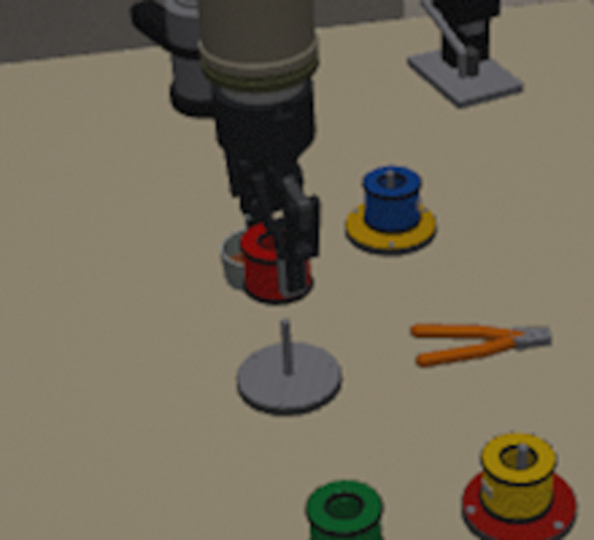

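The red spool is held above the spare spindle, tip at about (226,199). Lowering it, shifted 3 mm in -y.

Call:
jog_arm([
  [0, -3, -8],
  [0, -3, -18],
  [0, -3, -28],
  [0, -3, -38],
  [0, -3, -48],
  [0, -3, -56],
  [0, -3, -64],
  [0, -3, -72],
  [0, -3, -79],
  [0, -3, -84],
  [0, -3, -87],
  [0, -3, -88],
], turn=[0, 0, 0, 0, 0, 0, 0, 0, 0, 0, 0, 0])

```text
clock: 7.7
position: [0.445, 0.0944, 0.0199]
ee_rot: [0.993, 0.118, 0.003, 0.002]
ft_force: [-0.3, -0.0, -1.3]
grip_width: 0.659
```

Call:
jog_arm([
  [0, 0, -1],
  [0, 0, -1],
  [0, 0, -2],
  [0, 0, -2],
], turn=[0, 0, 0, 0])

```text
clock: 8.03
position: [0.4453, 0.0945, 0.0184]
ee_rot: [0.993, 0.118, 0.003, 0.002]
ft_force: [-1.4, -0.6, 2.4]
grip_width: 0.654
```

Call:
jog_arm([
  [0, 0, 0],
  [0, 0, 0],
  [0, 0, 0],
  [0, 0, 0],
  [0, 0, 0],
  [0, 0, 0],
], turn=[0, 0, 0, 0, 0, 0], grip=85)

```text
clock: 8.53
position: [0.4453, 0.0945, 0.0184]
ee_rot: [0.993, 0.118, 0.003, 0.002]
ft_force: [-0.5, 0.0, -1.6]
grip_width: 0.995
```

Call:
jog_arm([
  [0, 0, 10],
  [0, 0, 25],
  [0, 0, 45],
  [0, 0, 70],
  [0, 0, 100],
  [0, 0, 120],
  [0, 0, 120],
], turn=[0, 0, 0, 0, 0, 0, 0])

```text
clock: 9.12
position: [0.4476, 0.0952, 0.1432]
ee_rot: [0.993, 0.119, 0.006, 0.002]
ft_force: [1.0, -0.1, -0.1]
grip_width: 0.995
```

```bash
python3 -c "
from h import *
p=manip.camera('side')
for n in ('red','blue'):
  r=manip.pinpoint(p,'spool_'+n)[0]; print(n,r['at'],r['confidence'],ray(p,r['at'],.01))
print(manip.get_obs()['grip_width'])
"
```

```text
red [226.0, 217.2] 0.6 [0.44625771 0.09601705 0.01      ]
blue [263.9, 162.2] 0.73 [0.58429478 0.29650657 0.01      ]
0.9943683279984764
```

Call:
jog_arm([
  [15, 22, 0],
  [37, 54, 0],
  [59, 86, 0],
  [81, 118, 0],
  [103, 150, 0],
  [121, 176, 0],
  [133, 194, 0],
  [139, 202, 0],
  [139, 202, 0],
], turn=[0, 0, 0, 0, 0, 0, 0, 0, 0])

```text
clock: 10.02
position: [0.5834, 0.2987, 0.1364]
ee_rot: [0.993, 0.12, 0.001, 0.001]
ft_force: [0.3, -0.5, 0.9]
grip_width: 0.996
```

```bash
python3 -c "
from h import *
p=manip.camera('side')
a=np.linspace(0,6.28,90)
for n in ('blue',):
  r=manip.outline_of(p,'spool_'+n)[0]; print(n,r['extent'],r['confidence'])
  for x,y in ((.587,.297),(.582,.297),(.592,.297)):
    m=np.array([proj(p,(x+.029*np.cos(t),y+.029*np.sin(t),z)) for t in a for z in (.01,.054)]); print(x,y,m.min(0),m.max(0))
"
```

```text
blue [254.7, 142.9, 277.3, 167.9] 0.97
0.587 0.297 [253.4 141.7] [275.9 168.2]
0.582 0.297 [251.5 142. ] [274.  168.4]
0.592 0.297 [255.3 141.5] [277.8 167.9]
```

Call:
jog_arm([
  [6, -1, -10],
  [6, -1, -25],
  [6, -1, -40],
  [6, -1, -55],
  [6, -1, -70],
  [6, -1, -82],
  [6, -1, -94],
  [6, -1, -104],
  [6, -1, -112],
  [6, -1, -117],
  [6, -1, -118],
  [6, -1, -118],
], turn=[0, 0, 0, 0, 0, 0, 0, 0, 0, 0, 0, 0])

```text
clock: 11.12
position: [0.5893, 0.2952, 0.019]
ee_rot: [0.993, 0.119, 0.002, 0.002]
ft_force: [-0.8, 0.0, 1.1]
grip_width: 0.996
```

Call:
jog_arm([
  [0, 0, 0],
  [0, 0, 0],
  [0, 0, 0],
  [0, 0, 0],
  [0, 0, 0],
  [0, 0, 0],
  [0, 0, 0],
  [0, 0, 0],
], turn=[0, 0, 0, 0, 0, 0, 0, 0], grip=50)

```text
clock: 11.78
position: [0.5897, 0.2963, 0.0206]
ee_rot: [0.993, 0.119, 0.003, 0.002]
ft_force: [-2.7, 0.5, 7.2]
grip_width: 0.657
```

Call:
jog_arm([
  [0, 0, 3],
  [0, 0, 8],
  [0, 0, 16],
  [0, 0, 26],
  [0, 0, 38],
  [0, 0, 50],
  [0, 0, 62],
  [0, 0, 74],
  [0, 0, 84],
  [0, 0, 90],
  [0, 0, 90],
], turn=[0, 0, 0, 0, 0, 0, 0, 0, 0, 0, 0])

```text
clock: 12.7
position: [0.5904, 0.2968, 0.1125]
ee_rot: [0.993, 0.119, 0.004, 0.001]
ft_force: [0.4, -0.2, -0.9]
grip_width: 0.66
```

```bash
python3 -c "
from h import *
held('spool_blue',(160,60),'g4')"
```

```text
12.7 [0.5904 0.2968 0.1125]
pin [266.8, 129.2] 0.81 [0.5943727  0.30215912 0.10408483]
pred ext [253.8 109.2] [277.3 136.4]
ext [256.1, 111.6, 277.3, 135.8] 0.53
```

Call:
jog_arm([
  [-4, -20, 0],
  [-9, -50, 0],
  [-15, -84, 0],
  [-21, -118, 0],
  [-27, -152, 0],
  [-33, -186, 0],
  [-39, -220, 0],
  [-45, -254, 0],
  [-51, -288, 0],
  [-57, -322, 0],
  [-63, -352, 0],
  [-69, -382, 0],
], turn=[0, 0, 0, 0, 0, 0, 0, 0, 0, 0, 0, 0])

```text
clock: 13.85
position: [0.5194, -0.0877, 0.1093]
ee_rot: [0.993, 0.119, 0.002, 0.002]
ft_force: [0.8, -0.9, -1.9]
grip_width: 0.659
```

Call:
jog_arm([
  [-5, -28, 0],
  [-10, -56, 0],
  [-15, -84, 0],
  [-20, -112, 0],
  [-24, -136, 0],
  [-28, -156, 0],
  [-30, -168, 0],
  [-31, -173, 0],
  [-31, -173, 0],
], turn=[0, 0, 0, 0, 0, 0, 0, 0, 0])

```text
clock: 14.6
position: [0.488, -0.2611, 0.1089]
ee_rot: [0.993, 0.118, 0.002, 0.001]
ft_force: [-0.1, 0.2, -1.4]
grip_width: 0.66
```

```bash
python3 -c "
from h import *
held('spool_blue',(180,200),'g5')"
```

```text
14.6 [ 0.488  -0.2611  0.1089]
pin [284.7, 300.1] 0.82 [ 0.48726261 -0.26191215  0.10048758]
pred ext [267.9 269.5] [302.7 312.6]
ext [266.2, 273.3, 293.5, 314.8] 0.7
```

View pics/g5.png

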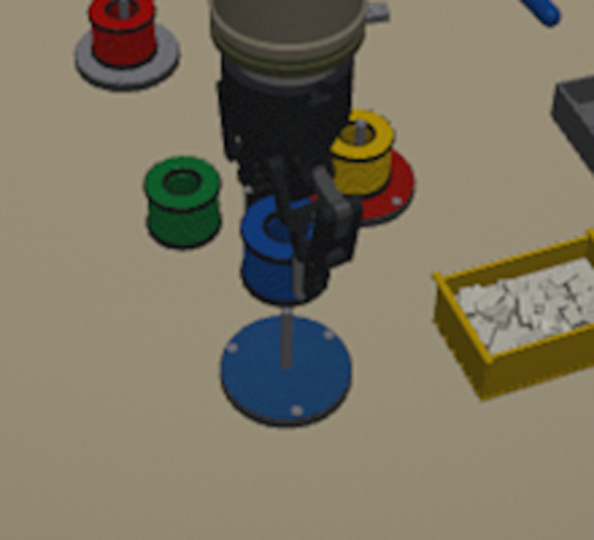

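Red is seated on the spare stand, and blue hangs over the blue stand with the spindle at (288,310) in the crop. Lowering to TCP z of about 20 mm.

Call:
jog_arm([
  [1, 0, -8],
  [1, 0, -18],
  [1, 0, -28],
  [1, 0, -38],
  [1, 0, -48],
  [1, 0, -56],
  [1, 0, -64],
  [1, 0, -72],
  [1, 0, -79],
  [1, 0, -83],
  [1, 0, -86],
  [1, 0, -87],
], turn=[0, 0, 0, 0, 0, 0, 0, 0, 0, 0, 0, 0])

```text
clock: 15.75
position: [0.4898, -0.2589, 0.0219]
ee_rot: [0.993, 0.12, 0.002, 0.001]
ft_force: [0.2, -0.2, -2.1]
grip_width: 0.653
```

Call:
jog_arm([
  [0, 0, -1],
  [0, 0, -1],
  [0, 0, -2],
  [0, 0, -2],
], turn=[0, 0, 0, 0])

```text
clock: 16.08
position: [0.4901, -0.259, 0.0206]
ee_rot: [0.993, 0.12, 0.002, 0.001]
ft_force: [-1.3, 1.6, 3.7]
grip_width: 0.65
```

Call:
jog_arm([
  [0, 0, 0],
  [0, 0, 0],
  [0, 0, 0],
  [0, 0, 0],
  [0, 0, 0],
  [0, 0, 0],
], turn=[0, 0, 0, 0, 0, 0], grip=85)

```text
clock: 16.58
position: [0.4902, -0.259, 0.0206]
ee_rot: [0.993, 0.12, 0.002, 0.001]
ft_force: [0.0, -0.2, -0.0]
grip_width: 0.994
```

Call:
jog_arm([
  [0, 0, 10],
  [0, 0, 25],
  [0, 0, 45],
  [0, 0, 70],
  [0, 0, 100],
  [0, 0, 118],
  [15, 25, 118],
  [40, 65, 118],
  [65, 105, 118],
  [85, 140, 118],
  [96, 158, 118],
  [98, 160, 118],
], turn=[0, 0, 0, 0, 0, 0, 0, 0, 0, 0, 0, 0])

```text
clock: 17.58
position: [0.5905, -0.091, 0.1398]
ee_rot: [0.992, 0.124, 0.003, -0.0]
ft_force: [-0.3, 0.4, -0.3]
grip_width: 0.992
```

```bash
cat >> h.py <<'E'
def seated(n,x,y):
    p=manip.camera('side'); a=np.linspace(0,6.28,90)
    r=manip.outline_of(p,n)[0]; print(n,'ext',r['extent'],r['confidence'])
    q=manip.pinpoint(p,n)[0]; print('pin',ray(p,q['at'],.01),q['confidence'])
    m=np.array([proj(p,(x+.029*np.cos(t),y+.029*np.sin(t),z)) for t in a for z in (.01,.054)]); print('pred',m.min(0),m.max(0))
E
python3 -c "
from h import *
seated('spool_yellow',.588,-.1);seated('spool_blue',.489,-.261)
save(manip.camera('side'),'s6')"
```

```text
spool_yellow ext [298.6, 239.2, 325.7, 273.0] 0.97
pin [ 0.59317656 -0.09770569  0.01      ] 0.75
pred [296.4 239. ] [325.6 274. ]
spool_blue ext [268.2, 307.1, 301.9, 348.3] 0.81
pin [ 0.49011454 -0.25770697  0.01      ] 0.76
pred [268.8 305. ] [301.6 346.2]
```

View pics/s6.png

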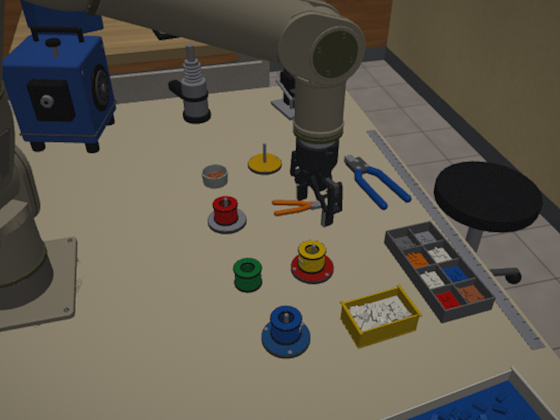

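Blue is seated on the blue stand (285,325). Yellow is at about (590,-99) mm, and the gripper is above it but 8 mm off in y. I'll correct and descend.

Call:
jog_arm([
  [0, -8, -5],
  [0, -8, -20],
  [0, -8, -36],
  [0, -8, -52],
  [0, -8, -68],
  [0, -8, -82],
  [0, -8, -96],
  [0, -8, -106],
  [0, -8, -114],
  [0, -8, -119],
  [0, -8, -120],
  [0, -8, -120],
], turn=[0, 0, 0, 0, 0, 0, 0, 0, 0, 0, 0, 0])

```text
clock: 18.93
position: [0.5878, -0.1087, 0.0188]
ee_rot: [0.993, 0.119, 0.002, 0.002]
ft_force: [1.1, 0.1, 0.2]
grip_width: 0.999
```

Call:
jog_arm([
  [0, 0, 0],
  [0, 0, 0],
  [0, 0, 0],
  [0, 0, 0],
  [0, 0, 0],
  [0, 0, 0],
  [0, 0, 0],
  [0, 0, 0],
], turn=[0, 0, 0, 0, 0, 0, 0, 0], grip=50)

```text
clock: 19.6
position: [0.5885, -0.1078, 0.0203]
ee_rot: [0.993, 0.119, 0.003, 0.002]
ft_force: [-4.3, 4.3, 9.3]
grip_width: 0.657
```

Call:
jog_arm([
  [0, 0, 3],
  [0, 0, 8],
  [0, 0, 16],
  [0, 0, 26],
  [0, 0, 38],
  [0, 0, 50],
  [0, 0, 62],
  [0, 0, 74],
  [0, 0, 84],
  [0, 0, 90],
  [0, 0, 90],
], turn=[0, 0, 0, 0, 0, 0, 0, 0, 0, 0, 0])

```text
clock: 20.52
position: [0.5893, -0.1079, 0.1121]
ee_rot: [0.993, 0.119, 0.004, 0.002]
ft_force: [0.0, -0.4, -3.7]
grip_width: 0.655
```

```bash
python3 -c "
from h import *
held('spool_yellow',(160,60),'g7')"
```

```text
20.5167 [ 0.5893 -0.1079  0.1121]
pin [316.7, 231.4] 0.78 [ 0.59487867 -0.10657307  0.10367612]
pred ext [299.4 205.5] [330.5 242.1]
ext [303.6, 205.7, 320.9, 241.9] 0.91
```

Call:
jog_arm([
  [0, 20, 0],
  [-1, 54, 0],
  [-2, 90, 0],
  [-3, 126, 0],
  [-4, 162, 0],
  [-5, 198, 0],
  [-6, 234, 0],
  [-7, 270, 0],
  [-8, 306, 0],
  [-9, 342, 0],
  [-10, 374, 0],
  [-10, 396, 0],
], turn=[0, 0, 0, 0, 0, 0, 0, 0, 0, 0, 0, 0])

```text
clock: 21.67
position: [0.5763, 0.2921, 0.1088]
ee_rot: [0.993, 0.121, 0.001, 0.001]
ft_force: [-0.4, 0.9, -2.5]
grip_width: 0.658
```

Call:
jog_arm([
  [0, 2, 0],
  [0, 3, 0],
  [0, 3, 0],
], turn=[0, 0, 0])

```text
clock: 21.92
position: [0.5761, 0.2943, 0.1078]
ee_rot: [0.993, 0.121, 0.001, 0.001]
ft_force: [1.4, -0.5, -3.3]
grip_width: 0.659
```

```bash
python3 -c "
from h import *
held('spool_yellow',(160,40),'g8')
p=manip.camera('side')
print('spindle tip pred',proj(p,(.584,.298,.068)),'disc',proj(p,(.584,.298,.01)))"
```

```text
21.9167 [0.5761 0.2943 0.1078]
pin [261.0, 133.1] 0.6 [0.57749243 0.29478012 0.09943568]
pred ext [248.4 112. ] [272.  139.3]
ext [250.3, 109.6, 274.0, 139.6] 0.79
spindle tip pred [263.4 142.9] disc [263.7 161.9]
```

View pics/g8.png

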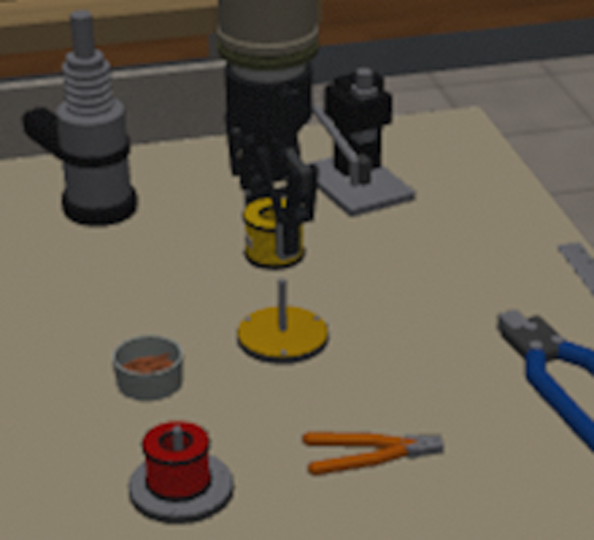

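The yellow spool hangs left of the yellow spindle (274 against 283 in the crop), about 6 mm short in x. Correcting and lowering.

Call:
jog_arm([
  [6, 3, 0],
  [6, 3, -6],
  [6, 3, -16],
  [6, 3, -28],
  [6, 3, -40],
  [6, 3, -50],
  [6, 3, -60],
  [6, 3, -69],
  [6, 3, -77],
  [6, 3, -82],
  [6, 3, -85],
  [6, 3, -86],
], turn=[0, 0, 0, 0, 0, 0, 0, 0, 0, 0, 0, 0])

```text
clock: 23.12
position: [0.5829, 0.2962, 0.0223]
ee_rot: [0.993, 0.119, 0.001, 0.001]
ft_force: [-0.4, 0.6, -2.5]
grip_width: 0.655
```

Call:
jog_arm([
  [0, 0, -1],
  [0, 0, -1],
  [0, 0, -2],
  [0, 0, -2],
], turn=[0, 0, 0, 0])

```text
clock: 23.45
position: [0.5831, 0.2963, 0.0206]
ee_rot: [0.993, 0.119, 0.002, 0.001]
ft_force: [-0.1, 0.3, -2.4]
grip_width: 0.658
```

Not touching down yet, so 1 mm lower.

Call:
jog_arm([
  [0, 0, -1],
  [0, 0, -1],
  [0, 0, -1.5],
  [0, 0, -1.5],
], turn=[0, 0, 0, 0])

```text
clock: 23.78
position: [0.5833, 0.2964, 0.0204]
ee_rot: [0.993, 0.119, 0.002, 0.002]
ft_force: [-4.9, -3.1, 8.8]
grip_width: 0.654
```

Call:
jog_arm([
  [0, 0, 0],
  [0, 0, 0],
  [0, 0, 0],
  [0, 0, 0],
  [0, 0, 0],
  [0, 0, 0],
], turn=[0, 0, 0, 0, 0, 0], grip=85)

```text
clock: 24.28
position: [0.5833, 0.2964, 0.0203]
ee_rot: [0.993, 0.119, 0.002, 0.002]
ft_force: [-0.3, -0.5, -0.3]
grip_width: 0.998
```

Call:
jog_arm([
  [0, 0, 10],
  [0, 0, 25],
  [0, 0, 45],
  [0, 0, 70],
  [0, 0, 100],
  [0, 0, 118],
  [-18, -25, 118],
  [-45, -65, 118],
  [-75, -110, 118],
  [-105, -155, 118],
  [-125, -188, 118],
  [-136, -200, 118],
], turn=[0, 0, 0, 0, 0, 0, 0, 0, 0, 0, 0, 0])

```text
clock: 25.28
position: [0.4481, 0.0973, 0.1394]
ee_rot: [0.993, 0.119, 0.003, 0.002]
ft_force: [1.2, -0.6, 1.3]
grip_width: 0.995
```

```bash
python3 -c "
from h import *
seated('spool_yellow',.584,.298);seated('spool_red',.446,.095)
print(manip.get_obs()['position'])"
```

```text
spool_yellow ext [253.0, 141.1, 275.5, 170.8] 0.76
pin [0.5901381  0.31279935 0.01      ] 0.86
pred [252.2 141.7] [274.7 168.1]
spool_red ext [213.5, 195.6, 239.9, 225.4] 0.66Traceback (most recent call last):
  File "<string>", line 3, in <module>
    seated('spool_yellow',.584,.298);seated('spool_red',.446,.095)
                                     ~~~~~~^^^^^^^^^^^^^^^^^^^^^^^
  File "h.py", line 26, in seated
    q=manip.pinpoint(p,n)[0]; print('pin',ray(p,q['at'],.01),q['confidence'])
      ~~~~~~~~~~~~~~~~~~~^^^
IndexError: list index out of range
```

Call:
jog_arm([
  [-2, -1, -5],
  [-2, -1, -20],
  [-2, -1, -36],
  [-2, -1, -52],
  [-2, -1, -68],
  [-2, -1, -82],
  [-2, -1, -96],
  [-2, -1, -106],
  [-2, -1, -114],
  [-2, -1, -119],
  [-2, -1, -120],
  [-2, -1, -120],
], turn=[0, 0, 0, 0, 0, 0, 0, 0, 0, 0, 0, 0])

```text
clock: 26.58
position: [0.4478, 0.099, 0.0195]
ee_rot: [0.993, 0.12, 0.003, 0.001]
ft_force: [-0.2, 0.7, -0.7]
grip_width: 0.996
```

Call:
jog_arm([
  [0, 0, 0],
  [0, 0, 0],
  [0, 0, 0],
  [0, 0, 0],
  [0, 0, 0],
  [0, 0, 0],
  [0, 0, 0],
  [0, 0, 0],
], turn=[0, 0, 0, 0, 0, 0, 0, 0], grip=50)

```text
clock: 27.25
position: [0.4485, 0.0989, 0.0206]
ee_rot: [0.993, 0.12, 0.003, 0.002]
ft_force: [-3.1, -1.0, 11.3]
grip_width: 0.654
```

Call:
jog_arm([
  [0, 0, 3],
  [0, 0, 8],
  [0, 0, 16],
  [0, 0, 26],
  [0, 0, 38],
  [0, 0, 50],
  [0, 0, 62],
  [0, 0, 74],
  [0, 0, 84],
  [0, 0, 90],
  [0, 0, 90],
], turn=[0, 0, 0, 0, 0, 0, 0, 0, 0, 0, 0])

```text
clock: 28.17
position: [0.4493, 0.099, 0.1121]
ee_rot: [0.993, 0.12, 0.005, 0.002]
ft_force: [-0.1, 0.4, -1.2]
grip_width: 0.657
```

```bash
python3 -c "
from h import *
held('spool_red',(160,60),'g9')"
```

```text
28.1667 [0.4493 0.099  0.1121]
pin [281.3, 335.4] 0.56 [ 0.46130227 -0.33614914  0.10371436]
pred ext [209.9 158.9] [238.  190.9]
ext [209.2, 161.6, 237.4, 191.2] 0.93
```

Call:
jog_arm([
  [10, -14, 0],
  [30, -42, 0],
  [50, -71, 0],
  [70, -100, 0],
  [90, -128, 0],
  [108, -154, 0],
  [122, -174, 0],
  [133, -190, 0],
  [140, -200, 0],
  [140, -200, 0],
  [140, -200, 0],
], turn=[0, 0, 0, 0, 0, 0, 0, 0, 0, 0, 0])

```text
clock: 29.23
position: [0.5877, -0.1007, 0.1094]
ee_rot: [0.993, 0.12, 0.002, 0.001]
ft_force: [-0.5, 0.5, -1.7]
grip_width: 0.654
```

```bash
python3 -c "
from h import *
held('spool_red',(200,120),'g10')
p=manip.camera('side')
print('spindle tip pred',proj(p,(.590,-.101,.068)))"
```

```text
29.2333 [ 0.5877 -0.1007  0.1094]
pin [309.8, 231.2] 0.87 [ 0.58296614 -0.09960574  0.10095325]
pred ext [297.6 204.6] [328.4 240.9]
ext [297.8, 208.1, 325.1, 240.0] 0.64
spindle tip pred [312.7 243.5]
```

View pics/g10.png

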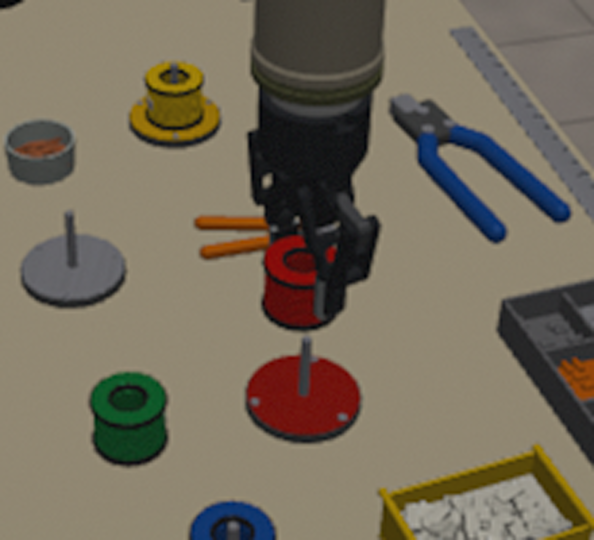

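Yellow is seated on the yellow stand (175,100 in the crop). The red spool (302) is aligned with the red spindle (306,340), so a 2 mm shift in x and then lowering.

Call:
jog_arm([
  [2, 0, -8],
  [2, 0, -18],
  [2, 0, -28],
  [2, 0, -38],
  [2, 0, -48],
  [2, 0, -56],
  [2, 0, -64],
  [2, 0, -72],
  [2, 0, -79],
  [2, 0, -84],
  [2, 0, -87],
  [2, 0, -88],
], turn=[0, 0, 0, 0, 0, 0, 0, 0, 0, 0, 0, 0])

```text
clock: 30.43
position: [0.5896, -0.0999, 0.0217]
ee_rot: [0.993, 0.121, 0.003, 0.002]
ft_force: [-0.6, -0.3, -1.5]
grip_width: 0.656
```

Call:
jog_arm([
  [0, 0, -1],
  [0, 0, -1],
  [0, 0, -2],
  [0, 0, -2],
], turn=[0, 0, 0, 0])

```text
clock: 30.77
position: [0.59, -0.0999, 0.0208]
ee_rot: [0.993, 0.121, 0.003, 0.002]
ft_force: [-4.0, -0.2, 6.1]
grip_width: 0.65
```

Call:
jog_arm([
  [0, 0, 0],
  [0, 0, 0],
  [0, 0, 0],
  [0, 0, 0],
  [0, 0, 0],
  [0, 0, 0],
], turn=[0, 0, 0, 0, 0, 0], grip=85)

```text
clock: 31.27
position: [0.59, -0.0999, 0.0207]
ee_rot: [0.993, 0.121, 0.003, 0.002]
ft_force: [0.0, -0.3, -0.4]
grip_width: 0.993
```

Call:
jog_arm([
  [0, 0, 10],
  [0, 0, 25],
  [0, 0, 45],
  [0, 0, 70],
  [0, 0, 100],
  [0, 0, 135],
  [0, 0, 170],
  [0, 0, 200],
  [0, 0, 210],
  [0, 0, 210],
], turn=[0, 0, 0, 0, 0, 0, 0, 0, 0, 0])

```text
clock: 32.1
position: [0.5914, -0.0997, 0.2348]
ee_rot: [0.993, 0.121, 0.006, 0.003]
ft_force: [0.8, -0.3, -0.3]
grip_width: 1.0
```

```bash
python3 -c "
from h import *
p=manip.camera('side');save(p,'fin')
for n,z in (('red',.01),('blue',.01),('yellow',.01),('green',0)):
  for r in manip.pinpoint(p,'spool_'+n)[:1]: print(n,r['at'],ray(p,r['at'],z)[:2],round(r['confidence'],2))
for n in ('cutters','terminal_tin'):
  for r in manip.pinpoint(p,n)[:1]: print(n,ray(p,r['at'],0)[:2],round(r['confidence'],2))
for n,x,y in (('red',.59,-.101),('blue',.489,-.261),('yellow',.584,.298)):
  for r in manip.outline_of(p,'spool_'+n)[:1]: print(n,r['extent'],round(r['confidence'],2))
  a=np.linspace(0,6.28,90); m=np.array([proj(p,(x+.029*np.cos(t),y+.029*np.sin(t),z)) for t in a for z in (.01,.054)]); print('pred',m.min(0),m.max(0))"
```

```text
red [309.8, 265.1] [ 0.58596396 -0.1026197 ] 0.92
blue [282.8, 334.9] [ 0.48430689 -0.26376955] 0.63
yellow [266.2, 159.9] [0.59275481 0.30567005] 0.89
green [247.3, 286.8] [ 0.44891689 -0.1210777 ] 0.81
cutters [0.63614578 0.09364911] 0.72
terminal_tin [0.45100632 0.26373045] 0.84
red [296.6, 240.3, 328.8, 273.5] 0.69
pred [297.5 239.2] [326.7 274.2]
blue [270.3, 308.1, 303.0, 345.2] 0.85
pred [268.8 305. ] [301.6 346.2]
yellow [253.4, 141.6, 274.7, 171.0] 0.55
pred [252.2 141.7] [274.7 168.1]
```

View pics/fin.png

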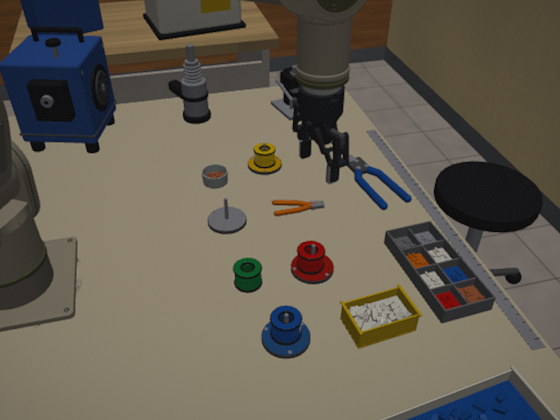

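All three spools sit on their own colours: red (311,258), blue (285,325) and yellow (264,157). The gripper is clear and the bystanders haven't moved.

```bash
python3 -c "
from workcell import manip
print(manip.hand_in())"
```

```text
the job is handed in; nothing more can be done
None
```

The red, blue and yellow spools are each seated on the stand of their own colour, and the job was handed in at about 32 s of the 101 s allowed. I parked red on the spare stand, moved blue to blue and yellow to yellow, then moved red to red. I checked the position before each lowering and opened the fingers only after the force reading showed contact with the stand.

**Last checks:** In the final side picture the outlines of all three spools lie within about 3 px of where seated spools should appear. The spindles are through the bores and the gripper is clear above. The cutters and the tin measured within about 6 mm of their starting places, which is within the detectors' error.

**Disagreements:**
- **Yellow spool:** the point detector put it 11–12 mm from its stand's centre at the end. The outline and the picture show it seated, and I took the detector to be wrong.
- **Green spool:** the point detector put it about 10 mm from its starting reading, but the picture shows it where it was, and the gripper only ever passed well above it.
- **Red spool in hand:** one detection of it picked out the blue spool instead, and I ignored it.

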